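# Hand-crank the curing carousel under the lamp and park it at the mark

## Robot

A 6-joint arm with a two-finger parallel gripper is mounted at the origin on the work surface. World frame = base frame: x ahead of the robot, y to its left, z up, the work surface at z = 0. Lengths are in m, angles in rad, forces in N, time in s.
With the tool pointing down it reaches from about 0.375 to 0.9 m from the base axis. Payload 3.1 kg.
Tool frame: the origin (TCP) lies at the centre of the arm's flange, where the gripper is bolted on; the fingertips stand 173 mm ahead of it and the grasp point (between the pads) lies 155 mm ahead of it (tip_extent is the distance from the TCP to the fingertips, in m); z points along the fingers, y is the direction in which the jaws open and shut (so a half turn about z gives the same grasp; the last joint's range is limited). The gripper opens to 85 mm and grips with 20 to 120 N. Pads are 22 mm wide; open, the fingers measure 114 mm over their backs; the gripper's body (76 mm by 85 mm) begins 54 mm behind the grasp point. The pads swing forward as they close: fully open they stand 13 mm farther back than shut.
Start: joints at [-0.178, 0.527, 1.433, -0, 1.181, -0.178], TCP at [0.625, 0, 0.405] pointing down, gripper open.
Joint ranges: [-3.08, 3.08], [-0.75, 2.2], [0.22, 2.44], [-1.43, 4.57], [0, 2.65], [-2.85, 2.85]. Speed limits (rad/s): [2.79, 2.79, 3.14, 3.14, 3.14, 3.14].

## Interface

Orientations are given as a unit quaternion [x, y, z, w].
In Python, from station import sense, snapshot, sign_off, tip_extent gives the robot as it stands. The module is installed in compiled form; this text tells all that it offers.
- The arm moves only by the tool servo_tool, never from a script. Its argument "rows" is a list of rows, each a list of 3 entries, a list of its own where there are three numbers: the shift along the tool's x, y, z in mm, then the turn about the tool's z in degrees, then the opening, from -1 (shut) to 1 (fully open), so that 0 is half open. A call has 1 to 8 rows; each row is the pose to reach, as a shift and turn from the pose measured when the call began, along the tool's axes at that moment; what a row does not reach only later rows make up. A row lasts 1/10 s, in which the tool goes at most 50 mm and 8.59 degrees, less where a joint would pass 70% of its speed; a pose out of reach is approached as far as the arm can. A call with a gripper value outside its range is refused whole. The fingers move at their own pace and stop on an object; "force" is the grip in N (left out, the last holds). Time passes only in rows, so rows that repeat a pose let the fingers close. It gives the time, the measured TCP pose, the force and the opening at its end, in the units of the state.
- sense(): the state, without advancing time (a new reading comes with each control period).
- snapshot(name): name is "scene" or "side" or "wrist"; returns a dict with "image" (400x640x3 uint8, blue, green, red), "z_map" (400x640 float32, m along the optical axis (not along the pixel's ray), 0 where there is no reading), "vertical_fov" (degrees; the focal length in pixels is half the picture's height over the tangent of half this angle, whatever the lens; pixels are square), "cx", "cy" (the principal point, pixels), "k1" (the pictures are not rectified: a ray, as slopes to the right and down, at radius r is drawn at 1 + k1 r^2 times it, then the intrinsics apply), "cam_to_world" (4x4, takes a point from camera to world coordinates). Camera axes: x right, y down, z forward; pixel columns grow to the right and rows downward; lengths in m; the calibration is good to about 2 mm. A picture is of the moment at which its call begins.
- sign_off(): hands the job in, once; it reports no verdict.
The state is a dict: "t": time; "q": joint angles; "qd": joint speeds; "tau": joint torques, N m; "tcp_pos": TCP position; "tool_rot": TCP orientation; "force": force on the tool from outside, world axes, zero at the start; "ft_torque": the same for the moment, N m; "finger_gap": opening from 0.0 (shut) to 1.0 (fully open).
Only numpy, scipy, OpenCV 4.12 (cv2) and the standard library are available. Lean on these libraries where they do the work, as an engineer would, in place of code of your own. Each camera call takes 0.05 s, during which the arm holds its last target. There are 200 camera calls.

## Task

Crank the curing carousel counter-clockwise (seen from above) by its red knob until the turntable itself turns at about 20 turns a minute, and keep it between 18 and 22 turns a minute for 7 seconds without a break so that both coated boards cure evenly; the crank drives it through a slip coupling, so the turntable turns slower than the crank. Then bring it to rest with its yellow mark under the red pointer and let go of the knob. Never run the turntable above 25 turns a minute or let it turn backwards, do not touch the boards, and leave the other things on the bench alone.

Things in the scene. Friction and masses are not known exactly. Their poses are not given: they have to be found in the camera images.
- stand: the carousel's fixed white base, a disc 344 mm across and 30 mm high with a tongue to its +y side; origin on the vertical turning axis at table height. It does not move. Along its +x lies the red pointer, whose post is 30 mm square, 82 mm high, 196 mm from the axis; on its +y side stands the curing lamp
- lamp (a point): centre of the curing lamp's black head, fixed to the stand on its +y side: 120 x 95 x 28 mm, 120 to 155 mm above the table with its fins, covering 170 to 260 mm from the axis; its post (22 mm thick) lies 255 mm from the axis
- hub (a point): point on the turning axis (vertical), 125 mm above the table, at the height of the middle of the red knob
- pointer (a point): tip of the red pointer, 145 mm from the axis, projected down onto the turntable's face (68.5 mm above the table); the pointer itself is 82 to 87 mm above the table and fixed to the stand
- mark (a point): outer part of the yellow stripe (40 x 12 mm) on the black turntable, 145 mm from the axis; it turns with the turntable and lies exactly on pointer when the turntable is parked
- carousel (a joint): angle of the black turntable in rad, growing counter-clockwise seen from above, no limit, does not wrap; 0 and every 2 pi has the yellow mark at the pointer. Bearing and drag weight brake it with nominally 0.06 N m of dry friction (also at rest) plus 0.008 N m per rad/s of its own speed, so it slows down when not driven; the dry part differs from day to day between about 0.02 and 0.1 N m
- disc_face (a point): centre of the turntable's upper face, 68 mm above the table: a black disc 320 mm across, 18 mm thick. Nominal moment of inertia about the axis 0.056 kg m2 (hidden: 0.8 to 1.25 times)
- knob_grip (a point): middle of the red crank knob: an upright cylinder 30 mm in diameter, from 101 to 146 mm above the table, 60 mm from the axis; this point is 125 mm above the table. The knob spins freely on its own pin, so a gripper can hold it with unchanging yaw while carrying it round the circle. The crank arm below it is 18 mm wide, its top 100 mm above the table
- crank (a joint): angle in rad of the crank arm relative to the turntable (not the stand), counter-clockwise positive, no limit, does not wrap; the knob's direction from the axis in the stand's frame = carousel + crank. The crank (0.12 kg) drives the turntable only through a slip coupling: 0.04 N m per rad/s of this joint's speed, either way, no spring and no stop
- board_green: green coated circuit board, 40 x 60 mm, clipped flat on the turntable 92 mm from the axis, 120 degrees counter-clockwise of the mark; its top with parts is 77 mm above the table. Do not touch
- board_blue: blue coated circuit board of the same size and height, 120 degrees clockwise of the mark. Do not touch
- solder_spool: lime-green spool with flanges, 60 mm across, 40 mm high, standing on the table; origin at the centre of its underside
- glass_jar: closed glass jar with an orange cap, 64 mm across, 85 mm high; origin at the centre of its underside
- tin_can: closed can with a paper label, 72 mm across, 95 mm high; origin at the centre of its underside
- screwdriver: blue-handled screwdriver lying on the table; origin under its middle, x axis towards the tip
- drag_weight: brass weight, 28 x 28 x 24 mm, nominally 65 g, lying loose on the turntable's rim 143 mm from the axis on the stand's -y side, held in a blue cage (top 88 mm above the table, weight's top 92 mm); it rubs on the turntable as its brake and stays where it is; origin at the centre of its underside
- potting_block: small black potted module, 50 x 30 x 22 mm; origin at the centre of its underside

How it is judged:
On the way, in this order (a step that is already met when the one before it is completed fails the run):
1. the turntable turns counter-clockwise at 17.5 to 22.5 turns a minute (1.83 to 2.36 rad/s) for 6.5 s without a break (velocity of joint carousel between 1.83 and 2.36 rad/s), for 6.5 s.
2. the turntable comes to rest with the yellow mark under the pointer (horizontal distance between mark and pointer below 0.022 m and velocity of joint carousel between -0.08 and 0.08 rad/s), for 0.3 s.
At the end, for the whole second after the job is handed in: the yellow mark lies within 22 mm of the pointer tip (about 0.15 rad), turntable and crank are at rest (under 0.05 and 0.15 rad/s) (horizontal distance between mark and pointer below 0.022 m and velocity of joint carousel between -0.05 and 0.05 rad/s and velocity of joint crank between -0.15 and 0.15 rad/s); the robot touches nothing.
It fails at once if the turntable runs above 25 turns a minute (rule: 2.7 rad/s) (velocity of joint carousel above 2.7 rad/s).
It fails at once if the turntable turns backwards (rule: 0.25 rad/s) (velocity of joint carousel below -0.25 rad/s).
It fails at once if the robot touches a coated board (contact force between any of the arm, the fingers and board_green above 0.5 N or contact force between any of the arm, the fingers and board_blue above 0.5 N).
It fails at once if a loose thing on the bench is moved by more than 30 mm (distance of any of solder_spool, glass_jar, tin_can, screwdriver, drag_weight, potting_block from where it was at the start of the episode above 0.03 m).
It also fails if it takes over 61 s, if anything falls off the work surface, if the arm or the gripper's body presses on something with over 40 N, if the wrist force passes 120 N, or if a joint passes its speed limit or range.

## Working session

There is one attempt and no reset: what is moved stays moved. The work goes in short steps, Python scripts to look and compute and a tool call to move; the robot and the scene stay as the last step left them, time stands still between calls to the robot, and variables do not carry over. Pictures are saved under pics/ and viewed, about 8 in all and at most 12, crops included, and the job is handed in when it is done.

Besides the shell and the picture viewer there is one more tool, called after "Emit:" as a command line: name --argument value ..., lists and objects as JSON in quotes. servo_tool: Moves the arm, as the interface text tells. Its arguments: {"type":"object","properties":{"rows":{"type":"array"},"force":{"type":"number"}},"required":["rows"]}

```bash
mkdir -p pics; ls
cat > h.py <<'E'
import numpy as np, cv2
from station import sense, snapshot, sign_off, tip_extent
def rays(s,uv):
    uv=np.atleast_2d(np.float64(uv)); h,w=s["image"].shape[:2]
    f=h/2/np.tan(np.radians(s["vertical_fov"])/2)
    K=np.array([[f,0,s["cx"]],[0,f,s["cy"]],[0,0,1]])
    n=cv2.undistortPoints(uv[:,None],K,np.array([s["k1"],0,0,0,0.]))[:,0]
    T=np.array(s["cam_to_world"]); d=np.c_[n,np.ones(len(n))]
    return T[:3,3], d@T[:3,:3].T
def plane(s,uv,z):
    o,d=rays(s,uv); return o+d*((z-o[2])/d[:,2])[:,None]
def depth(s,uv):
    o,d=rays(s,uv); uv=np.int32(np.round(np.atleast_2d(uv)))
    return o+d*s["z_map"][uv[:,1],uv[:,0]][:,None]
E
python3 - <<'E'
from h import *
import pickle
st=sense(); print({k:np.round(v,3) for k,v in st.items()},tip_extent() if callable(tip_extent) else tip_extent)
for n in ("scene","side","wrist"):
    s=snapshot(n); pickle.dump(s,open(n+".pkl","wb")); cv2.imwrite(f"pics/{n}0.png",s["image"])
    print(n,s["vertical_fov"],s["k1"],np.round(s["cam_to_world"],3).tolist())
E
```

```text
pics
{'t': np.float64(0.0), 'q': array([-0.179,  0.528,  1.434,  0.   ,  1.181, -0.178]), 'qd': array([ 0.   , -0.002, -0.001,  0.   ,  0.001,  0.   ]), 'tau': array([ 0.0000e+00, -4.4234e+01, -1.7802e+01, -0.0000e+00,  8.0000e-03,
        0.0000e+00]), 'tcp_pos': array([0.625, 0.   , 0.404]), 'tool_rot': array([ 0.707,  0.707, -0.001, -0.001]), 'force': array([-0.229,  0.305,  0.437]), 'ft_torque': array([ 0.003,  0.021, -0.005]), 'finger_gap': np.float64(1.004)} 0.1734
scene 55.320786090166905 0.013009812050181575 [[-0.19, 0.555, -0.81, 1.542], [0.982, 0.106, -0.158, 0.116], [-0.001, -0.825, -0.565, 0.821], [0.0, 0.0, 0.0, 1.0]]
side 51.20525693164599 -0.11075298906105502 [[0.92, -0.227, 0.319, 0.103], [-0.391, -0.576, 0.718, -1.051], [0.021, -0.785, -0.619, 0.935], [0.0, 0.0, 0.0, 1.0]]
wrist 68.52193704987954 -0.024270389796613043 [[1.0, -0.0, -0.003, 0.625], [-0.001, -0.958, -0.286, 0.072], [-0.002, 0.286, -0.958, 0.373], [0.0, 0.0, 0.0, 1.0]]
```

View pics/scene0.png

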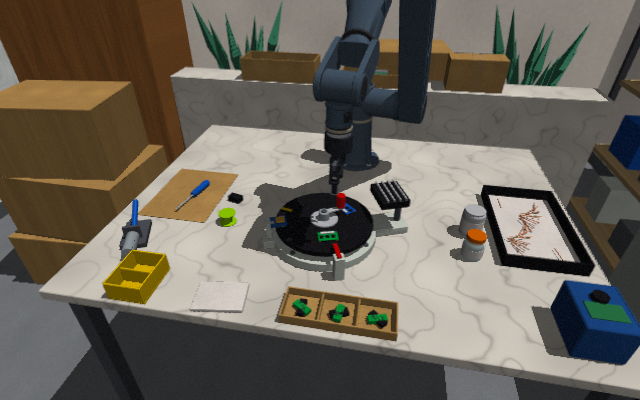

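View pics/side0.png

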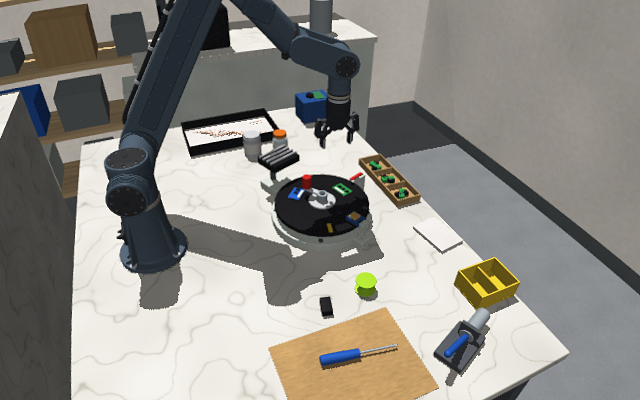

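View pics/wrist0.png

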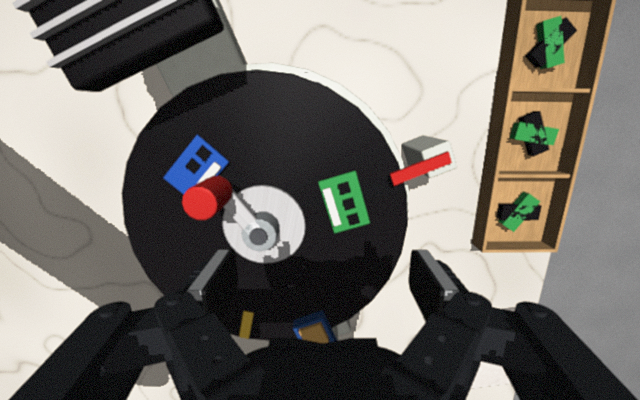

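The wrist view shows the knob at about (200,200), the hub at (258,235), the pointer tip at (393,182) and the mark at (247,322), partly hidden by the gripper. In the scene view the knob is on the robot side at (341,200), with the lamp on +y at (390,193). The side view has the turntable at about (322,205). The jaws open along the image's left-right direction.

```bash
cat >> h.py <<'E'
from scipy.optimize import least_squares
def hsv(s): return cv2.cvtColor(cv2.GaussianBlur(s["image"],(3,3),0),cv2.COLOR_BGR2HSV)
def redm(s):
    H=hsv(s); return ((H[...,0]<8)|(H[...,0]>172))&(H[...,1]>150)&(H[...,2]>70)
def grid(s):
    h,w=s["image"].shape[:2]; v,u=np.mgrid[:h,:w]
    return depth(s,np.c_[u.ravel(),v.ravel()]).reshape(h,w,3)
E
python3 - <<'E'
from h import *
import pickle
S={n:pickle.load(open(n+".pkl","rb")) for n in ("scene","side","wrist")}
for n,s in S.items():
    P=grid(s); z=P[...,2]; H=hsv(s)
    near=(np.hypot(P[...,0]-.6,P[...,1]-.07)<.3)&(s["z_map"]>0)
    disc=((abs(z-.068)<.006)&near&(H[...,2]<70)).astype(np.uint8)
    disc=cv2.morphologyEx(disc,cv2.MORPH_OPEN,np.ones((3,3)))
    cs,_=cv2.findContours(disc,cv2.RETR_EXTERNAL,cv2.CHAIN_APPROX_NONE)
    c=cv2.convexHull(max(cs,key=cv2.contourArea))[:,0]
    X=plane(s,c,.068)[:,:2]
    r=least_squares(lambda p:np.hypot(*(X-p).T)-.16,X.mean(0),loss='soft_l1',f_scale=.002)
    print(n,"axis",r.x.round(4),"res",np.median(abs(r.fun)).round(4),len(c))
    R=redm(s)&near
    for nm,lo,hi in(("knobtop",.142,.152),("knob",.1,.152),("pointer",.07,.095)):
        m=R&(z>lo)&(z<hi)
        if m.sum()<4: continue
        q=P[m]; d=np.hypot(*(q[:,:2]-r.x).T); a=np.arctan2(*(q[:,:2]-r.x).mean(0)[::-1])
        print("  ",nm,m.sum(),q.mean(0).round(4),"r",d.mean().round(4),"rmin",d.min().round(4),"zmax",q[:,2].max().round(4),"ang",a.round(3))
    m=(H[...,0]>20)&(H[...,0]<33)&(H[...,1]>150)&near&(abs(z-.068)<.01)
    if m.sum()>3:
        v,u=np.nonzero(m); q=plane(s,np.c_[u,v],.0685).mean(0); d=q[:2]-r.x
        print("   mark",m.sum(),u.mean().round(),v.mean().round(),q.round(4),np.hypot(*d).round(4),np.arctan2(d[1],d[0]).round(3))
E
```

```text
scene axis [ 0.5656 -0.0459] res 0.0008 33
   knobtop 35 [0.5286 0.0029 0.1452] r 0.0616 rmin 0.0479 zmax 0.149 ang 2.218
   knob 107 [0.5344 0.004  0.1316] r 0.0592 rmin 0.0476 zmax 0.149 ang 2.129
   pointer 65 [0.7226 0.0195 0.0864] r 0.1702 rmin 0.1399 zmax 0.0907 ang 0.395
   mark 47 287.0 209.0 [ 0.5311 -0.1786  0.0685] 0.1371 -1.825
side axis [ 0.5555 -0.0505] res 0.0015 36
   knobtop 32 [ 0.5205 -0.0035  0.1459] r 0.059 rmin 0.0453 zmax 0.1492 ang 2.211
   knob 105 [ 0.5196 -0.0076  0.1307] r 0.0564 rmin 0.0453 zmax 0.1492 ang 2.268
   pointer 27 [0.7134 0.0189 0.0864] r 0.1749 rmin 0.1352 zmax 0.0921 ang 0.414
   mark 49 330.0 227.0 [ 0.5281 -0.1816  0.0685] 0.1339 -1.777
wrist axis [ 0.5587 -0.0475] res 0.0022 64
   knobtop 973 [0.5246 0.0024 0.1455] r 0.0609 rmin 0.0457 zmax 0.1477 ang 2.17
   knob 1312 [0.5266 0.0048 0.1401] r 0.0619 rmin 0.0457 zmax 0.1477 ang 2.121
   pointer 732 [0.7192 0.0192 0.0864] r 0.1739 rmin 0.1454 zmax 0.0886 ang 0.394
   mark 302 246.0 324.0 [ 0.5281 -0.1801  0.0685] 0.1361 -1.798
```

Emit:
servo_tool --rows '[[[1,-50,0],0,1],[[2.4,-100.4,0],0,1],[[2.4,-100.4,0],0,1],[[2.4,-100.4,0],0,1]]' --force 30

```text
t: 0.55
tcp_pos: [0.5229, 0.0028, 0.4039]
tool_rot: [0.707, 0.707, -0.001, -0.001]
force: [0.7, -0.3, 0.8]
finger_gap: 1.0
```

Run:
```python
from h import *
import pickle
st=sense(); print(st["t"],st["tcp_pos"],st["tool_rot"].round(4) if hasattr(st["tool_rot"],"round") else st["tool_rot"])
s0=pickle.load(open("wrist.pkl","rb")); s1=snapshot("wrist"); cv2.imwrite("pics/wrist1.png",s1["image"])
for s in(s0,s1):
    P=grid(s); z=P[...,2]; H=hsv(s)
    c0=np.array([.559,-.0475]); near=(np.hypot(P[...,0]-c0[0],P[...,1]-c0[1])<.3)
    # silver hub: bright, unsaturated near axis
    m=(H[...,1]<60)&(H[...,2]>110)&(np.hypot(P[...,0]-c0[0],P[...,1]-c0[1])<.06)&(z>.06)
    print("hub pts",m.sum(), np.histogram(z[m],bins=np.arange(.06,.14,.005))[0])
    # disc edge: depth jump outside disc, use rim transitions black->bright
    disc=((abs(z-.068)<.006)&near&(H[...,2]<70)).astype(np.uint8)
    disc=cv2.morphologyEx(disc,cv2.MORPH_OPEN,np.ones((3,3)))
    cs,_=cv2.findContours(disc,cv2.RETR_EXTERNAL,cv2.CHAIN_APPROX_NONE)
    X=plane(s,max(cs,key=cv2.contourArea)[:,0],.068)[:,:2]
    X=X[abs(np.hypot(*(X-c0).T)-.16)<.012]
    f=lambda p:np.hypot(*(X-p[:2]).T)-p[2]
    r=least_squares(f,[*c0,.16],loss='soft_l1',f_scale=.001); print("axis,R",r.x.round(4),np.median(abs(r.fun)).round(4),len(X))
    m=redm(s)&(z>.143)&(z<.15)&near; u=np.nonzero(m)
    (cx,cy),rad=cv2.minEnclosingCircle(np.c_[u[1],u[0]].astype(np.float32)); print("knob top",plane(s,[cx,cy],.146).round(4),rad, m.sum())
```

```text
0.55 [0.52288891 0.00276634 0.40393211] [ 0.7072  0.7071 -0.0008 -0.0013]
hub pts 4306 [   0   67 2996   35    2    0    0  727  373    0    0    0    0    0
    0    0]
axis,R [ 0.559  -0.0461  0.1567] 0.0006 722
knob top [[0.5242 0.0019 0.146 ]] 18.406734466552734 952
hub pts 4042 [   0   76 2862   24   14    7   10  667  301    0    0    0    0    0
    0    1]
axis,R [ 0.5585 -0.0457  0.1564] 0.0006 727
knob top [[0.5228 0.0028 0.146 ]] 17.582738876342773 926
```

View pics/wrist1.png

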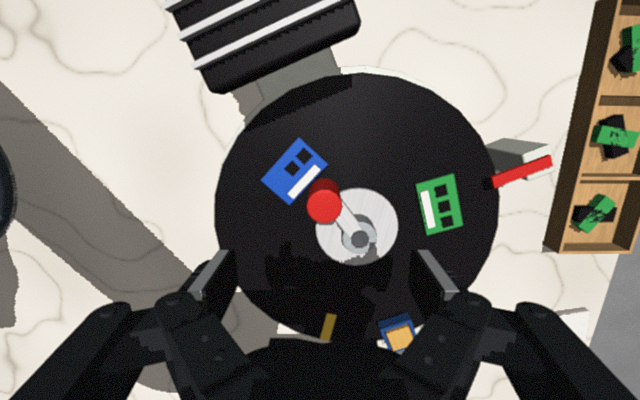

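The view matches: knob at (324,201), hub at (358,238), mark at (328,327), pointer tip at (493,183). The knob measures 59.8 mm from the fitted axis, against 60 mm given. I'll descend and grasp it.

Emit:
servo_tool --rows '[[[0,0,40],0,1],[[0,0.3,80],0,1],[[0,0.3,115],0,1],[[0,0.3,124],0,1],[[0,0.3,124],0,-1],[[0,0.3,124],0,-1],[[0,0.3,124],0,-1],[[0,0.3,124],0,-1]]' --force 30

```text
t: 1.4
tcp_pos: [0.5255, 0.0023, 0.2821]
tool_rot: [0.707, 0.707, 0.001, 0.001]
force: [-1.7, 0.7, 4.2]
finger_gap: 0.346
```

Run:
```python
from h import *
import pickle
st=sense(); print({k:np.round(v,4) for k,v in st.items() if k in("t","tcp_pos","force","ft_torque","finger_gap")})
for n in("scene","side","wrist"):
    s=snapshot(n); pickle.dump(s,open(n+"2.pkl","wb")); cv2.imwrite(f"pics/{n}2.png",s["image"])
a=[cv2.resize(cv2.imread(f"pics/{n}2.png")[y:y+200,x:x+260],(400,308)) for n,x,y in(("scene",200,120),("side",200,110))]
cv2.imwrite("pics/c2.png",np.vstack([np.hstack(a),cv2.resize(cv2.imread("pics/wrist2.png"),(800,500))[:290]]))
```

```text
{'t': np.float64(1.4), 'tcp_pos': array([0.5255, 0.0023, 0.2821]), 'force': array([-1.7256,  0.7167,  4.2338]), 'ft_torque': array([0.0032, 0.0522, 0.0071]), 'finger_gap': np.float64(0.3457)}
```

View pics/c2.png

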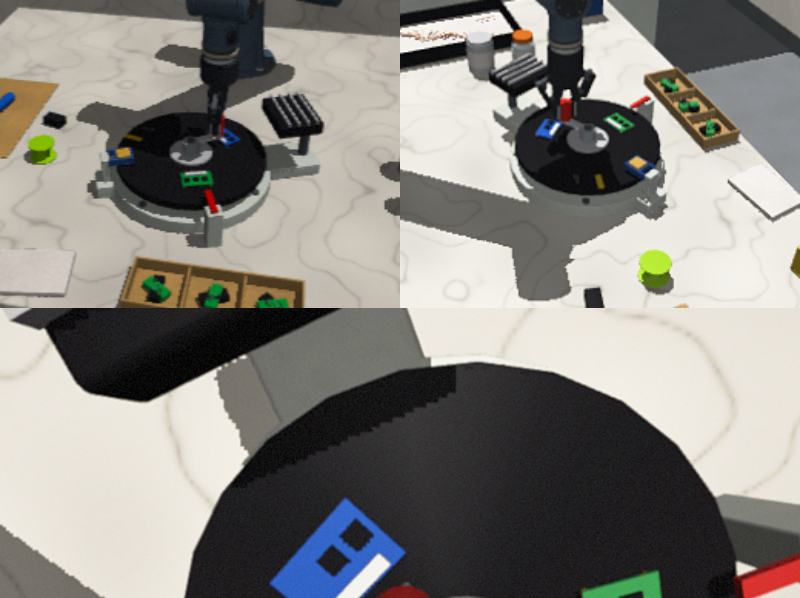

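The knob is gripped: the gap of about 29 mm fits 30 mm, and the forces are small. In the crops the boards and mark are clear of the gripper. Next come the angle tracker and the row planner.

```bash
cat >> h.py <<'E'
import json,os,sys
from scipy.spatial.transform import Rotation as Ro
AX=np.array([.5603,-.0462]); PTR=np.arctan2(.0192+.0459,.7192-.5587); AC=np.array([.5587,-.0459])
CC={"scene":np.array([.5656,-.0459]),"side":np.array([.5555,-.0500]),"wrist":AC}
def angs(s,n):
    H=hsv(s); o={}
    for nm,h0,h1,z,r0,r1,off in(("g",45,80,.074,.06,.125,-2*np.pi/3),("b",100,125,.074,.06,.125,2*np.pi/3),("m",20,33,.0685,.1,.157,0)):
        m=(H[...,0]>=h0)&(H[...,0]<=h1)&(H[...,1]>120)&(H[...,2]>50); v,u=np.nonzero(m)
        if len(u)<5: continue
        d=plane(s,np.c_[u,v],z)[:,:2]-CC[n]; r=np.hypot(*d.T); d=d[(r>r0)&(r<r1)]
        if len(d)<12: continue
        c=d.mean(0); o[nm]=(round(float((np.arctan2(c[1],c[0])+off-PTR+np.pi)%(2*np.pi)-np.pi),3),len(d),round(float(np.hypot(*c)),3))
    return o
def rows(incs,cam="scene",z=.280):
    st=sense()
    p=np.array(st["tcp_pos"]); F=json.load(open("ph.json")) if os.path.exists("ph.json") else {"ph":2.174,"log":[]}
    d=p[:2]-AX; print("t",round(float(st["t"]),2),"meas ph",round(float(np.arctan2(d[1],d[0])),3),"r",np.hypot(*d).round(4),"cmd ph",round((F["ph"]+np.pi)%(2*np.pi)-np.pi,3),"z",p[2].round(4),"F",np.round(st["force"],1),"gap",np.round(st["finger_gap"],3),"yawq",np.round(st["tool_rot"],3))
    if cam:
        for c in cam.split(","): print(c,angs(snapshot(c),c))
    if incs is None: return
    R=Ro.from_quat(st["tool_rot"]).as_matrix(); ph=F["ph"]; out=[]
    for i in incs:
        ph+=i; t=np.array([*(AX+.06*np.array([np.cos(ph),np.sin(ph)])),z])
        out.append([(np.round(R.T@(t-p)*2000)/2).tolist(),0,-1])
    F["ph"]=ph; json.dump(F,open("ph.json","w")); print(json.dumps(out))
E
python3 - <<'E'
from h import *
import pickle
for n in("scene","side","wrist"): print(n,angs(pickle.load(open(n+"2.pkl","rb")),n))
rows([.15,.3,.4,.4,.4,.4,.4,.4],None)
E
```

```text
scene {'g': (-2.18, 148, 0.092), 'b': (-2.227, 85, 0.084), 'm': (-1.934, 64, 0.139)}
side {'g': (-2.192, 96, 0.102), 'b': (-2.139, 135, 0.08), 'm': (-1.876, 71, 0.122)}
wrist {'g': (-2.163, 3199, 0.094), 'b': (-2.185, 4441, 0.094)}
t 1.55 meas ph 2.193 r 0.0598 cmd ph 2.174 z 0.2821 F [-1.   1.   7.4] gap 0.343 yawq [0.707 0.707 0.001 0.001]
[[[-5.0, -6.0, 2.0], 0, -1], [[-19.0, -17.5, 2.0], 0, -1], [[-41.5, -24.5, 2.0], 0, -1], [[-65.5, -23.0, 2.0], 0, -1], [[-86.5, -11.5, 2.0], 0, -1], [[-101.5, 6.5, 2.0], 0, -1], [[-108.5, 29.5, 2.0], 0, -1], [[-105.5, 53.5, 2.5], 0, -1]]
```

Emit:
servo_tool --rows '[[[-5.0,-6.0,0],0,-1],[[-19.0,-17.5,0],0,-1],[[-41.5,-24.5,0],0,-1],[[-65.5,-23.0,0],0,-1],[[-86.5,-11.5,0],0,-1],[[-101.5,6.5,0],0,-1],[[-108.5,29.5,0],0,-1],[[-105.5,53.5,0],0,-1]]'

```text
t: 2.35
tcp_pos: [0.5784, -0.1048, 0.2822]
tool_rot: [0.708, 0.706, 0.0, 0.0]
force: [-3.6, 3.9, 0.3]
finger_gap: 0.343
```

```bash
python3 -c "
from h import *
rows([.4]*8,'scene',.282)"
```

```text
t 2.35 meas ph -1.272 r 0.0613 cmd ph -1.259 z 0.2822 F [-3.6  3.9  0.3] gap 0.343 yawq [0.708 0.706 0.    0.   ]
scene {'g': (-1.708, 143, 0.093), 'b': (-1.706, 118, 0.1), 'm': (-1.772, 27, 0.143)}
[[[13.0, 21.0, 0.0], 0, -1], [[32.0, 35.5, 0.0], 0, -1], [[55.0, 41.5, 0.0], 0, -1], [[79.0, 38.5, 0.0], 0, -1], [[99.0, 26.0, 0.0], 0, -1], [[113.0, 6.5, 0.0], 0, -1], [[118.5, -16.5, 0.0], 0, -1], [[114.5, -40.0, 0.0], 0, -1]]
```

Emit:
servo_tool --rows '[[[13.0,21.0,0.0],0,-1],[[32.0,35.5,0.0],0,-1],[[55.0,41.5,0.0],0,-1],[[79.0,38.5,0.0],0,-1],[[99.0,26.0,0.0],0,-1],[[113.0,6.5,0.0],0,-1],[[118.5,-16.5,0.0],0,-1],[[114.5,-40.0,0.0],0,-1]]'

```text
t: 3.2
tcp_pos: [0.5412, 0.0105, 0.2823]
tool_rot: [0.707, 0.707, 0.002, 0.003]
force: [4.5, -8.0, -5.1]
finger_gap: 0.341
```

```bash
cat > sim.py <<'E'
from h import *
# history: phases of crank speed per 0.1 s (0 for each 0.05 s camera hold), observations (t,angle)
def sim(segs,J,f,w=0.,dt=.0025,th=0.):
    T=[0.];A=[th];W=[w]
    for d,c in segs:
        for _ in range(round(d/dt)):
            tq=.04*(c-w)-.008*w
            if w<=1e-9 and abs(tq)<=f: w=0.
            else: w=max(0.,w+dt*(tq-f)/J)
            th+=w*dt; T.append(T[-1]+dt);A.append(th);W.append(w)
    return np.array(T),np.array(A),np.array(W)
def fit(segs,obs):
    obs=np.array(obs); a=np.unwrap(obs[:,1]); 
    def r(p):
        T,A,W=sim(segs,p[0]*.056,p[1]); return np.r_[(np.interp(obs[1:,0]-obs[0,0],T,A)-(a[1:]-a[0]))/.02,(p[0]-1)/.15,(p[1]-.06)/.03]
    s=least_squares(r,[1.,.06],diff_step=.02,bounds=([.75,.01],[1.3,.12])); T,A,W=sim(segs,s.x[0]*.056,s.x[1])
    print("J",s.x[0].round(3),"f",s.x[1].round(4),"w now",W[-1].round(3),"max",W.max().round(3),"ang",(A[-1]+a[0]).round(3),"obs",a[-1].round(3)); return s.x,W
E
python3 - <<'E'
from h import *
rows(None,'scene')
E
```

```text
t 3.2 meas ph 1.896 r 0.0598 cmd ph 1.941 z 0.2823 F [ 4.5 -8.  -5.1] gap 0.341 yawq [0.707 0.707 0.002 0.003]
scene {'g': (-0.536, 103, 0.098), 'b': (-0.322, 61, 0.099), 'm': (-1.014, 100, 0.112)}
```

```bash
sed -i 's/        c=d.mean(0); o\[nm\]/        if nm=="m":\n            e=np.arctan2(d[:,1],d[:,0])-PTR+np.pi\/2; d=d[abs((e+np.pi)%(2*np.pi)-np.pi)>.14]\n            if len(d)<12: continue\n        c=d.mean(0); o[nm]/' h.py
cat > log.json <<'E'
[[1.55,-2.18],[2.35,-1.707],[3.2,-0.5]]
E
python3 - <<'E'
from sim import *
H=[(.1,1.5),(.1,3)]+[(.1,4)]*6+[(.05,0)]+[(.1,4)]*8
fit(H,json.load(open("log.json")))
H+=[(.05,0)]
p,W=fit(H,json.load(open("log.json")))
for c in(3.8,4.,4.2):
  T,A,w=sim([(.8,c),(.05,0)]*4,p[0]*.056,p[1],W[-1]); print(c,np.interp([.4,.8,.85,1.65,1.7,2.5,2.55,3.35],T,w).round(2))
rows([.4]*8,None,.282)
E
```

```text
J 0.885 f 0.0436 w now 1.801 max 1.801 ang -0.492 obs -0.5
J 0.885 f 0.0436 w now 1.673 max 1.801 ang -0.406 obs -0.5
3.8 [1.86 1.99 1.85 2.07 1.93 2.11 1.96 2.12]
4.0 [1.91 2.08 1.94 2.2  2.05 2.25 2.1  2.28]
4.2 [1.97 2.17 2.02 2.33 2.18 2.4  2.24 2.43]
t 3.25 meas ph 1.951 r 0.06 cmd ph 1.941 z 0.282 F [-2.1 -8.4  3. ] gap 0.344 yawq [ 0.707  0.707 -0.     0.002]
[[[-12.5, -19.5, 0.0], 0, -1], [[-32.5, -33.0, 0.0], 0, -1], [[-55.5, -38.0, 0.0], 0, -1], [[-79.0, -33.0, 0.0], 0, -1], [[-98.5, -19.5, 0.5], 0, -1], [[-111.5, 0.5, 0.5], 0, -1], [[-115.5, 24.0, 0.5], 0, -1], [[-110.5, 47.0, 0.5], 0, -1]]
```

Emit:
servo_tool --rows '[[[-12.5,-19.5,0.0],0,-1],[[-32.5,-33.0,0.0],0,-1],[[-55.5,-38.0,0.0],0,-1],[[-79.0,-33.0,0.0],0,-1],[[-98.5,-19.5,0],0,-1],[[-111.5,0.5,0],0,-1],[[-115.5,24.0,0],0,-1],[[-110.5,47.0,0],0,-1]]'

```text
t: 4.05
tcp_pos: [0.5846, -0.1021, 0.2822]
tool_rot: [0.708, 0.707, -0.001, 0.001]
force: [-3.5, 5.5, -0.0]
finger_gap: 0.342
```

```bash
cat >> sim.py <<'E'
def hist(): return json.load(open("hist.json"))
def predict(p,w,plan):
    T,A,W=sim(plan,p[0]*.056,p[1],w); print("pred w",np.interp(np.arange(.2,T[-1],.2),T,W).round(2))
E
python3 - <<'E'
from sim import *
rows([.4]*8,'scene',.282)
E
```

```text
t 4.05 meas ph -1.161 r 0.061 cmd ph -1.142 z 0.2822 F [-3.5  5.5 -0. ] gap 0.342 yawq [ 0.708  0.707 -0.001  0.001]
scene {'g': (0.981, 95, 0.1), 'b': (1.015, 127, 0.094), 'm': (0.762, 85, 0.058)}
[[[15.5, 20.0, 0.0], 0, -1], [[36.0, 32.0, 0.0], 0, -1], [[59.5, 35.5, 0.0], 0, -1], [[82.5, 29.5, 0.0], 0, -1], [[101.5, 15.0, -0.0], 0, -1], [[113.0, -6.0, -0.0], 0, -1], [[115.5, -29.5, -0.0], 0, -1], [[109.0, -52.5, -0.0], 0, -1]]
```

Emit:
servo_tool --rows '[[[15.5,20.0,0.0],0,-1],[[36.0,32.0,0.0],0,-1],[[59.5,35.5,0.0],0,-1],[[82.5,29.5,0.0],0,-1],[[101.5,15.0,0],0,-1],[[113.0,-6.0,0],0,-1],[[115.5,-29.5,0],0,-1],[[109.0,-52.5,0],0,-1]]'

```text
t: 4.9
tcp_pos: [0.5344, 0.0082, 0.2823]
tool_rot: [0.707, 0.707, 0.001, 0.004]
force: [3.0, -7.7, -5.0]
finger_gap: 0.34
```

Run:
```python
from sim import *
H=[(.1,1.5),(.1,3)]+[(.1,4)]*6+([(.05,0)]+[(.1,4)]*8)*3
json.dump(H,open("hist.json","w"))
rows(None,'scene,side')
```

```text
t 4.9 meas ph 2.016 r 0.0603 cmd ph 2.058 z 0.2823 F [ 3.  -7.7 -5. ] gap 0.34 yawq [0.707 0.707 0.001 0.004]
scene {'g': (2.748, 116, 0.096), 'b': (2.718, 162, 0.086), 'm': (-2.569, 71, 0.091)}
side {'g': (2.863, 119, 0.097), 'b': (2.738, 108, 0.091), 'm': (-3.037, 82, 0.08)}
```

Run:
```python
from sim import *
H=hist(); L=[[1.55,-2.18],[2.35,-1.707],[3.2,-0.48],[4.05,1.0],[4.9,2.735]]
json.dump(L,open("log.json","w"))
p,W=fit(H,L); H+=[(.1,0)]; p,W=fit(H,L); json.dump(H,open("hist.json","w"))
for c in(4.,4.2,4.4): print(c); predict(p,W[-1],[(.8,c),(.05,0)]*3)
rows([.41]*8,None,.282)
```

```text
J 0.79 f 0.0509 w now 2.089 max 2.089 ang 2.721 obs 2.735
J 0.79 f 0.0509 w now 1.765 max 2.089 ang 2.913 obs 2.735
4.0
pred w [1.86 1.94 2.01 2.06 1.95 2.01 2.06 2.11 1.98 2.04 2.08 2.12]
4.2
pred w [1.9  2.   2.09 2.16 2.05 2.13 2.19 2.24 2.11 2.18 2.23 2.27]
4.4
pred w [1.93 2.06 2.17 2.25 2.16 2.24 2.32 2.37 2.24 2.31 2.37 2.42]
t 5.0 meas ph 2.045 r 0.06 cmd ph 2.058 z 0.2823 F [ 0.5 -2.3 -3.1] gap 0.345 yawq [ 0.707  0.707 -0.     0.003]
[[[-16.0, -19.5, 0.5], 0, -1], [[-37.5, -30.5, 0.5], 0, -1], [[-62.0, -32.0, 0.5], 0, -1], [[-85.0, -23.5, 0.5], 0, -1], [[-102.5, -6.5, 0.5], 0, -1], [[-112.0, 16.0, 1.0], 0, -1], [[-112.0, 40.0, 1.0], 0, -1], [[-102.0, 62.5, 1.0], 0, -1]]
```

Emit:
servo_tool --rows '[[[-16.0,-19.5,0],0,-1],[[-37.5,-30.5,0],0,-1],[[-62.0,-32.0,0],0,-1],[[-85.0,-23.5,0],0,-1],[[-102.5,-6.5,0],0,-1],[[-112.0,16.0,0],0,-1],[[-112.0,40.0,0],0,-1],[[-102.0,62.5,0],0,-1]]'

```text
t: 5.8
tcp_pos: [0.5949, -0.0959, 0.2823]
tool_rot: [0.708, 0.706, -0.001, 0.001]
force: [-3.7, 3.6, -0.7]
finger_gap: 0.345
```

```bash
python3 -c "
from sim import *
rows([.4]*8,'scene',.282)"
```

```text
t 5.8 meas ph -0.963 r 0.0606 cmd ph -0.946 z 0.2823 F [-3.7  3.6 -0.7] gap 0.345 yawq [ 0.708  0.706 -0.001  0.001]
scene {'g': (-1.676, 146, 0.093), 'b': (-1.674, 117, 0.1), 'm': (-1.786, 29, 0.143)}
[[[18.5, 16.5, 0.0], 0, -1], [[41.0, 24.5, 0.0], 0, -1], [[65.0, 23.5, 0.0], 0, -1], [[86.5, 13.0, 0.0], 0, -1], [[102.0, -5.5, -0.0], 0, -1], [[109.5, -28.0, -0.0], 0, -1], [[107.0, -51.5, -0.0], 0, -1], [[96.0, -73.0, 0.0], 0, -1]]
```

```bash
cat > step.py <<'E'
# usage: step.py ang_obs inc_done hold ; appends last call (8 rows of inc_done) then obs, then hold, then predicts
from sim import *
H=hist(); L=json.load(open("log.json")); t,a,inc,hold=map(float,sys.argv[1:5])
H+=[(.1,inc*10)]*8; L.append([t,a]); p,W=fit(H,L)
T,A,_=sim(H,p[0]*.056,p[1]); o=np.array(L); print("resid",(np.unwrap(o[:,1])-o[0,1]-np.interp(o[:,0]-o[0,0],T,A)).round(3))
if hold: H+=[(hold,0)]; p,W=fit(H,L)
json.dump(H,open("hist.json","w")); json.dump(L,open("log.json","w"))
for c in(3.8,4.,4.2): print(c); predict(p,W[-1],[(.8,c),(.05,0)]*2)
E
python3 step.py 5.8 -1.675 .41 .05
```

```text
J 0.873 f 0.0467 w now 2.175 max 2.175 ang 4.587 obs 4.608
resid [ 0.     0.038  0.051 -0.038 -0.025  0.021]
J 0.873 f 0.0467 w now 2.024 max 2.175 ang 4.692 obs 4.608
3.8
pred w [2.05 2.08 2.1  2.12 2.   2.03 2.06 2.09]
4.0
pred w [2.08 2.13 2.17 2.21 2.1  2.14 2.18 2.21]
4.2
pred w [2.11 2.19 2.25 2.3  2.19 2.25 2.3  2.34]
```

Emit:
servo_tool --rows '[[[18.5,16.5,0.0],0,-1],[[41.0,24.5,0.0],0,-1],[[65.0,23.5,0.0],0,-1],[[86.5,13.0,0.0],0,-1],[[102.0,-5.5,0],0,-1],[[109.5,-28.0,0],0,-1],[[107.0,-51.5,0],0,-1],[[96.0,-73.0,0.0],0,-1]]'

```text
t: 6.65
tcp_pos: [0.5239, 0.0022, 0.2823]
tool_rot: [0.707, 0.707, 0.001, 0.003]
force: [4.1, -5.2, -4.6]
finger_gap: 0.345
```

```bash
python3 -c "
from sim import *
rows([.39]*8,'scene',.282)"
```

```text
t 6.65 meas ph 2.216 r 0.0606 cmd ph 2.254 z 0.2823 F [ 4.1 -5.2 -4.6] gap 0.345 yawq [0.707 0.707 0.001 0.003]
scene {'g': (0.158, 46, 0.099), 'b': (0.293, 96, 0.099), 'm': (-0.477, 98, 0.078)}
[[[-20.0, -16.5, 0.5], 0, -1], [[-42.0, -23.0, 0.5], 0, -1], [[-65.0, -21.0, 0.5], 0, -1], [[-86.0, -10.5, 0.5], 0, -1], [[-101.0, 7.0, 0.5], 0, -1], [[-108.0, 29.5, 1.0], 0, -1], [[-106.0, 52.5, 1.0], 0, -1], [[-96.0, 73.5, 1.0], 0, -1]]
```

Emit:
servo_tool --rows '[[[-20.0,-16.5,0],0,-1],[[-42.0,-23.0,0],0,-1],[[-65.0,-21.0,0],0,-1],[[-86.0,-10.5,0],0,-1],[[-101.0,7.0,0],0,-1],[[-108.0,29.5,0],0,-1],[[-106.0,52.5,0],0,-1],[[-96.0,73.5,0],0,-1]]'

```text
t: 7.5
tcp_pos: [0.5947, -0.0958, 0.2823]
tool_rot: [0.707, 0.707, -0.001, 0.001]
force: [-3.9, 3.7, -1.1]
finger_gap: 0.344
```

```bash
python3 -c "
from sim import *
rows(None,'scene',.282)"
sed -i '/for c in/d' step.py; python3 step.py 6.65 .20 .40 .05
cat >> step.py <<'E'
for c in(3.8,4.,4.2): print(c); predict(p,W[-1],[(.8,c),(.05,0)]*2)
E
```

```text
t 7.5 meas ph -0.964 r 0.0604 cmd ph -0.909 z 0.2823 F [-3.9  3.7 -1.1] gap 0.344 yawq [ 0.707  0.707 -0.001  0.001]
scene {'g': (1.964, 46, 0.1), 'b': (2.047, 165, 0.092), 'm': (2.768, 65, 0.057)}
J 0.915 f 0.0447 w now 2.24 max 2.24 ang 6.458 obs 6.483
resid [ 0.     0.045  0.065 -0.028 -0.032 -0.014  0.025]
J 0.915 f 0.0447 w now 2.095 max 2.24 ang 6.566 obs 6.483
```

```bash
python3 step.py 7.5 2.045 .39 .05;  python3 -c "
from sim import *
rows([.38]*8,None,.282)"
```

```text
J 0.927 f 0.0442 w now 2.222 max 2.248 ang 8.316 obs 8.328
resid [ 0.     0.047  0.07  -0.024 -0.031 -0.02   0.012  0.012]
J 0.927 f 0.0442 w now 2.08 max 2.248 ang 8.424 obs 8.328
3.8
pred w [2.11 2.13 2.15 2.17 2.06 2.09 2.11 2.14]
4.0
pred w [2.14 2.18 2.22 2.25 2.15 2.19 2.23 2.26]
4.2
pred w [2.16 2.23 2.29 2.34 2.24 2.3  2.35 2.39]
t 7.55 meas ph -0.911 r 0.06 cmd ph -0.909 z 0.2824 F [ 1.1  2.4 -1.4] gap 0.342 yawq [0.707 0.707 0.001 0.002]
[[[17.0, 15.0, 0.5], 0, -1], [[38.5, 22.5, 0.5], 0, -1], [[61.0, 21.5, 0.5], 0, -1], [[82.0, 12.5, 0.5], 0, -1], [[97.5, -4.0, 0.0], 0, -1], [[106.5, -25.0, 0.0], 0, -1], [[106.5, -47.5, 0.0], 0, -1], [[98.5, -68.5, -0.0], 0, -1]]
```

Emit:
servo_tool --rows '[[[17.0,15.0,0],0,-1],[[38.5,22.5,0],0,-1],[[61.0,21.5,0],0,-1],[[82.0,12.5,0],0,-1],[[97.5,-4.0,0.0],0,-1],[[106.5,-25.0,0.0],0,-1],[[106.5,-47.5,0.0],0,-1],[[98.5,-68.5,0],0,-1]]'

```text
t: 8.35
tcp_pos: [0.5277, 0.0048, 0.2824]
tool_rot: [0.706, 0.708, 0.001, 0.004]
force: [4.4, -6.1, -3.9]
finger_gap: 0.34
```

```bash
python3 -c "
from sim import *
rows([.38]*8,'scene',.282)"
```

```text
t 8.35 meas ph 2.139 r 0.0605 cmd ph 2.131 z 0.2824 F [ 4.4 -6.1 -3.9] gap 0.34 yawq [0.706 0.708 0.001 0.004]
scene {'g': (-2.393, 145, 0.092), 'b': (-2.382, 120, 0.087), 'm': (-2.006, 58, 0.135)}
[[[-15.5, -16.0, 0.5], 0, -1], [[-36.0, -25.5, 0.5], 0, -1], [[-58.5, -27.0, 0.5], 0, -1], [[-80.5, -20.0, 0.5], 0, -1], [[-97.5, -5.5, 0.5], 0, -1], [[-108.5, 14.5, 1.0], 0, -1], [[-111.0, 37.0, 1.0], 0, -1], [[-105.0, 59.0, 1.0], 0, -1]]
```

Emit:
servo_tool --rows '[[[-15.5,-16.0,0],0,-1],[[-36.0,-25.5,0],0,-1],[[-58.5,-27.0,0],0,-1],[[-80.5,-20.0,0],0,-1],[[-97.5,-5.5,0],0,-1],[[-108.5,14.5,0],0,-1],[[-111.0,37.0,0],0,-1],[[-105.0,59.0,0],0,-1]]'

```text
t: 9.2
tcp_pos: [0.5842, -0.1019, 0.2824]
tool_rot: [0.706, 0.708, -0.001, 0.002]
force: [-2.8, 3.0, -1.9]
finger_gap: 0.342
```

```bash
python3 step.py 8.35 -2.388 .38 .05|head -3;  python3 -c "
from sim import *
rows(None,'scene',.282)"
```

```text
J 0.942 f 0.0436 w now 2.178 max 2.257 ang 10.157 obs 10.178
resid [ 0.     0.05   0.077 -0.016 -0.028 -0.023  0.001 -0.008  0.022]
J 0.942 f 0.0436 w now 2.04 max 2.257 ang 10.262 obs 10.178
t 9.2 meas ph -1.165 r 0.0606 cmd ph -1.112 z 0.2824 F [-2.8  3.  -1.9] gap 0.342 yawq [ 0.706  0.708 -0.001  0.002]
scene {'g': (-0.574, 114, 0.097), 'b': (-0.894, 30, 0.093), 'm': (-0.921, 86, 0.118)}
```

```bash
python3 step.py 9.2 -.574 .38 .05;  python3 -c "
from sim import *
rows([.38]*8,None,.282)"
```

```text
J 0.954 f 0.0433 w now 2.16 max 2.263 ang 11.97 obs 11.992
resid [ 0.     0.052  0.083 -0.01  -0.023 -0.023 -0.004 -0.019  0.004  0.023]
J 0.954 f 0.0433 w now 2.026 max 2.263 ang 12.074 obs 11.992
3.8
pred w [2.07 2.1  2.13 2.15 2.05 2.08 2.11 2.14]
4.0
pred w [2.09 2.15 2.2  2.23 2.14 2.19 2.23 2.26]
4.2
pred w [2.12 2.2  2.26 2.32 2.23 2.29 2.34 2.38]
t 9.25 meas ph -1.114 r 0.0603 cmd ph -1.112 z 0.2825 F [ 1.9  3.7 -2.9] gap 0.341 yawq [0.706 0.708 0.001 0.003]
[[[14.0, 18.0, 0.5], 0, -1], [[33.5, 30.0, 0.5], 0, -1], [[55.5, 33.5, 0.5], 0, -1], [[78.0, 28.5, 0.5], 0, -1], [[96.5, 16.0, 0.5], 0, -1], [[109.5, -3.0, 0.0], 0, -1], [[114.0, -25.0, 0.0], 0, -1], [[110.5, -47.5, -0.0], 0, -1]]
```

Emit:
servo_tool --rows '[[[14.0,18.0,0],0,-1],[[33.5,30.0,0],0,-1],[[55.5,33.5,0],0,-1],[[78.0,28.5,0],0,-1],[[96.5,16.0,0],0,-1],[[109.5,-3.0,0.0],0,-1],[[114.0,-25.0,0.0],0,-1],[[110.5,-47.5,0],0,-1]]'

```text
t: 10.05
tcp_pos: [0.5385, 0.01, 0.2823]
tool_rot: [0.705, 0.709, 0.001, 0.005]
force: [3.9, -8.1, -3.6]
finger_gap: 0.337
```

```bash
python3 -c "
from sim import *
rows([.38]*8,'scene',.282)"
```

```text
t 10.05 meas ph 1.941 r 0.0603 cmd ph 1.928 z 0.2823 F [ 3.9 -8.1 -3.6] gap 0.337 yawq [0.705 0.709 0.001 0.005]
scene {'g': (1.011, 23, 0.095), 'b': (1.159, 164, 0.093), 'm': (0.984, 89, 0.022)}
[[[-11.5, -18.5, 0.5], 0, -1], [[-30.0, -32.5, 0.0], 0, -1], [[-51.5, -38.5, 0.5], 0, -1], [[-74.0, -35.5, 0.5], 0, -1], [[-94.0, -25.0, 0.5], 0, -1], [[-108.5, -7.5, 1.0], 0, -1], [[-116.0, 14.0, 1.0], 0, -1], [[-114.5, 36.5, 1.0], 0, -1]]
```

Emit:
servo_tool --rows '[[[-11.5,-18.5,0],0,-1],[[-30.0,-32.5,0.0],0,-1],[[-51.5,-38.5,0],0,-1],[[-74.0,-35.5,0],0,-1],[[-94.0,-25.0,0],0,-1],[[-108.5,-7.5,0],0,-1],[[-116.0,14.0,0],0,-1],[[-114.5,36.5,0],0,-1]]'

```text
t: 10.9
tcp_pos: [0.5722, -0.1058, 0.2825]
tool_rot: [0.705, 0.709, -0.002, 0.002]
force: [-2.1, 3.7, -2.8]
finger_gap: 0.343
```

```bash
python3 step.py 10.05 1.159 .38 .05|head -3;  python3 -c "
from sim import *
rows([.39]*8,'scene',.282)"
```

```text
J 0.949 f 0.0434 w now 2.146 max 2.261 ang 13.738 obs 13.725
resid [ 0.     0.051  0.081 -0.013 -0.025 -0.024 -0.003 -0.016  0.01   0.031
 -0.013]
t 10.9 meas ph -1.374 r 0.0608 cmd ph -1.315 z 0.2825 F [-2.1  3.7 -2.8] gap 0.343 yawq [ 0.705  0.709 -0.002  0.002]
scene {'g': (3.038, 116, 0.094), 'b': (3.028, 147, 0.094), 'm': (-2.468, 61, 0.103)}
[[[11.5, 24.5, 0.5], 0, -1], [[29.0, 40.0, 0.5], 0, -1], [[51.0, 47.5, 0.0], 0, -1], [[74.0, 46.5, 0.0], 0, -1], [[95.0, 37.0, -0.0], 0, -1], [[111.0, 20.0, -0.0], 0, -1], [[119.0, -2.0, -0.0], 0, -1], [[118.0, -25.0, -0.0], 0, -1]]
```

Emit:
servo_tool --rows '[[[11.5,24.5,0],0,-1],[[29.0,40.0,0],0,-1],[[51.0,47.5,0.0],0,-1],[[74.0,46.5,0.0],0,-1],[[95.0,37.0,0],0,-1],[[111.0,20.0,0],0,-1],[[119.0,-2.0,0],0,-1],[[118.0,-25.0,0],0,-1]]'

```text
t: 11.75
tcp_pos: [0.5488, 0.0127, 0.2824]
tool_rot: [0.705, 0.709, 0.0, 0.005]
force: [2.6, -7.2, -2.2]
finger_gap: 0.347
```

```bash
python3 step.py 10.9 3.033 .38 .05|head -3;  python3 -c "
from sim import *
rows([.38]*8,'scene',.282)"
```

```text
J 0.963 f 0.043 w now 2.149 max 2.267 ang 15.547 obs 15.599
resid [ 0.     0.054  0.089 -0.002 -0.016 -0.019 -0.003 -0.023 -0.005  0.009
 -0.043  0.052]
t 11.75 meas ph 1.764 r 0.06 cmd ph 1.805 z 0.2824 F [ 2.6 -7.2 -2.2] gap 0.347 yawq [0.705 0.709 0.    0.005]
scene {'g': (-1.459, 139, 0.093), 'b': (-1.375, 104, 0.095), 'm': (-1.797, 37, 0.142)}
[[[-9.5, -23.0, 0.5], 0, -1], [[-26.0, -39.0, 0.5], 0, -1], [[-47.0, -47.5, 0.5], 0, -1], [[-69.5, -48.0, 0.5], 0, -1], [[-90.5, -40.0, 0.5], 0, -1], [[-107.5, -24.5, 1.0], 0, -1], [[-117.0, -4.0, 1.0], 0, -1], [[-118.5, 18.5, 1.5], 0, -1]]
```

Emit:
servo_tool --rows '[[[-9.5,-23.0,0],0,-1],[[-26.0,-39.0,0],0,-1],[[-47.0,-47.5,0],0,-1],[[-69.5,-48.0,0],0,-1],[[-90.5,-40.0,0],0,-1],[[-107.5,-24.5,0],0,-1],[[-117.0,-4.0,0],0,-1],[[-118.5,18.5,0],0,-1]]'

```text
t: 12.6
tcp_pos: [0.5643, -0.1068, 0.2825]
tool_rot: [0.705, 0.709, -0.003, 0.002]
force: [-1.3, 4.4, -4.1]
finger_gap: 0.34
```

```bash
python3 step.py 11.75 -1.45 .39 .05|head -3;  python3 -c "
from sim import *
rows([.38]*8,'scene',.282)"
```

```text
J 0.971 f 0.0428 w now 2.193 max 2.27 ang 17.364 obs 17.4
resid [ 0.     0.056  0.094  0.004 -0.01  -0.015 -0.002 -0.025 -0.011 -0.001
 -0.058  0.034  0.036]
t 12.6 meas ph -1.506 r 0.0607 cmd ph -1.438 z 0.2825 F [-1.3  4.4 -4.1] gap 0.34 yawq [ 0.705  0.709 -0.003  0.002]
scene {'g': (0.251, 103, 0.1), 'b': (0.304, 81, 0.095), 'm': (-0.481, 107, 0.073)}
[[[8.0, 25.5, 0.5], 0, -1], [[22.5, 43.0, 0.5], 0, -1], [[42.5, 53.5, 0.0], 0, -1], [[65.0, 56.5, -0.0], 0, -1], [[87.0, 50.5, -0.0], 0, -1], [[105.0, 36.5, -0.5], 0, -1], [[117.0, 17.5, -0.5], 0, -1], [[120.5, -5.0, -0.5], 0, -1]]
```

Emit:
servo_tool --rows '[[[8.0,25.5,0],0,-1],[[22.5,43.0,0],0,-1],[[42.5,53.5,0.0],0,-1],[[65.0,56.5,0],0,-1],[[87.0,50.5,0],0,-1],[[105.0,36.5,0],0,-1],[[117.0,17.5,0],0,-1],[[120.5,-5.0,0],0,-1]]'

```text
t: 13.45
tcp_pos: [0.5608, 0.0138, 0.2823]
tool_rot: [0.704, 0.71, -0.001, 0.006]
force: [-0.3, -8.4, -1.4]
finger_gap: 0.342
```

```bash
python3 step.py 12.6 .27 .38 .05|head -3;  python3 -c "
from sim import *
rows([.38]*8,'scene',.282)"
```

```text
J 0.966 f 0.0429 w now 2.166 max 2.268 ang 19.15 obs 19.12
resid [ 0.     0.055  0.09  -0.    -0.014 -0.019 -0.004 -0.024 -0.008  0.005
 -0.049  0.045  0.05  -0.031]
t 13.45 meas ph 1.562 r 0.06 cmd ph 1.602 z 0.2823 F [-0.3 -8.4 -1.4] gap 0.342 yawq [ 0.704  0.71  -0.001  0.006]
scene {'g': (1.892, 38, 0.099), 'b': (1.966, 170, 0.089), 'm': (-2.913, 78, 0.048)}
[[[-5.0, -24.5, 0.0], 0, -1], [[-17.5, -43.5, 0.0], 0, -1], [[-36.0, -56.0, 0.5], 0, -1], [[-58.5, -61.0, 0.5], 0, -1], [[-80.5, -57.5, 1.0], 0, -1], [[-100.0, -45.5, 1.0], 0, -1], [[-114.0, -27.5, 1.5], 0, -1], [[-120.0, -6.0, 1.5], 0, -1]]
```

Emit:
servo_tool --rows '[[[-5.0,-24.5,0.0],0,-1],[[-17.5,-43.5,0.0],0,-1],[[-36.0,-56.0,0],0,-1],[[-58.5,-61.0,0],0,-1],[[-80.5,-57.5,0],0,-1],[[-100.0,-45.5,0],0,-1],[[-114.0,-27.5,0],0,-1],[[-120.0,-6.0,0],0,-1]]'

```text
t: 14.3
tcp_pos: [0.5516, -0.1064, 0.2826]
tool_rot: [0.704, 0.71, -0.004, 0.002]
force: [0.1, 4.7, -4.1]
finger_gap: 0.339
```

```bash
python3 step.py 13.45 1.96 .38 .05|head -3; python3 -c "
from sim import *
rows(None,'scene',.282)"
```

```text
J 0.953 f 0.0432 w now 2.149 max 2.264 ang 20.896 obs 20.81
resid [ 0.     0.052  0.082 -0.012 -0.026 -0.027 -0.009 -0.025 -0.002  0.016
 -0.032  0.068  0.079  0.004 -0.086]
t 14.3 meas ph -1.713 r 0.0609 cmd ph -1.641 z 0.2826 F [ 0.1  4.7 -4.1] gap 0.339 yawq [ 0.704  0.71  -0.004  0.002]
scene {'g': (-2.595, 150, 0.092), 'b': (-2.559, 138, 0.092), 'm': (-2.157, 77, 0.129)}
```

```bash
python3 step.py 14.3 -2.58 .38 .05|head -3
python3 - <<'E'
from sim import *
for J,f in((.95,.043),(.85,.055),(1.,.036)):
  for incs in([.38]*5+[.25,.1,0],[.34]*5+[.2,.1,0],[.36]*4+[.24,.12,0,0],[.3]*6+[.15,0],[.25]*8):
    T,A,W=sim([(.1,i*10) for i in incs]+[(2,0)],J*.056,f,2.02); print(J,incs,A[-1].round(3),"after 0.8:",np.interp(.8,T,A).round(2),np.interp(.8,T,W).round(2))
E
```

```text
J 0.942 f 0.0435 w now 2.139 max 2.261 ang 22.635 obs 22.553
resid [ 0.     0.049  0.074 -0.022 -0.036 -0.035 -0.014 -0.026  0.     0.023
 -0.02   0.085  0.1    0.029 -0.056 -0.082]
0.95 [0.38, 0.38, 0.38, 0.38, 0.38, 0.25, 0.1, 0] 2.371 after 0.8: 1.61 1.61
0.95 [0.34, 0.34, 0.34, 0.34, 0.34, 0.2, 0.1, 0] 2.212 after 0.8: 1.54 1.49
0.95 [0.36, 0.36, 0.36, 0.36, 0.24, 0.12, 0, 0] 2.102 after 0.8: 1.52 1.36
0.95 [0.3, 0.3, 0.3, 0.3, 0.3, 0.3, 0.15, 0] 2.17 after 0.8: 1.49 1.49
0.95 [0.25, 0.25, 0.25, 0.25, 0.25, 0.25, 0.25, 0.25] 2.171 after 0.8: 1.42 1.59
0.85 [0.38, 0.38, 0.38, 0.38, 0.38, 0.25, 0.1, 0] 2.038 after 0.8: 1.54 1.43
0.85 [0.34, 0.34, 0.34, 0.34, 0.34, 0.2, 0.1, 0] 1.888 after 0.8: 1.46 1.3
0.85 [0.36, 0.36, 0.36, 0.36, 0.24, 0.12, 0, 0] 1.792 after 0.8: 1.44 1.15
0.85 [0.3, 0.3, 0.3, 0.3, 0.3, 0.3, 0.15, 0] 1.845 after 0.8: 1.42 1.3
0.85 [0.25, 0.25, 0.25, 0.25, 0.25, 0.25, 0.25, 0.25] 1.833 after 0.8: 1.34 1.42
1.0 [0.38, 0.38, 0.38, 0.38, 0.38, 0.25, 0.1, 0] 2.59 after 0.8: 1.64 1.71
1.0 [0.34, 0.34, 0.34, 0.34, 0.34, 0.2, 0.1, 0] 2.425 after 0.8: 1.57 1.59
1.0 [0.36, 0.36, 0.36, 0.36, 0.24, 0.12, 0, 0] 2.307 after 0.8: 1.55 1.46
1.0 [0.3, 0.3, 0.3, 0.3, 0.3, 0.3, 0.15, 0] 2.384 after 0.8: 1.53 1.59
1.0 [0.25, 0.25, 0.25, 0.25, 0.25, 0.25, 0.25, 0.25] 2.391 after 0.8: 1.46 1.68
```

```bash
python3 -c "
from sim import *
rows([.25]*8,None,.282)"
```

```text
t 14.35 meas ph -1.657 r 0.0608 cmd ph -1.641 z 0.2827 F [ 4.5  2.9 -6.6] gap 0.343 yawq [ 0.705  0.71  -0.002  0.004]
[[[1.5, 16.0, 0.5], 0, -1], [[6.0, 30.0, 1.0], 0, -1], [[13.5, 43.0, 0.5], 0, -1], [[24.5, 53.5, 0.5], 0, -1], [[37.0, 61.0, 0.5], 0, -1], [[51.5, 65.0, 0.5], 0, -1], [[66.5, 65.5, 0.5], 0, -1], [[81.0, 62.0, 0.0], 0, -1]]
```

Emit:
servo_tool --rows '[[[1.5,16.0,0],0,-1],[[6.0,30.0,0],0,-1],[[13.5,43.0,0],0,-1],[[24.5,53.5,0],0,-1],[[37.0,61.0,0],0,-1],[[51.5,65.0,0],0,-1],[[66.5,65.5,0],0,-1],[[81.0,62.0,0.0],0,-1]]'

```text
t: 15.15
tcp_pos: [0.6152, -0.0242, 0.2823]
tool_rot: [0.704, 0.71, -0.004, 0.003]
force: [-8.0, -3.8, 4.3]
finger_gap: 0.344
```

```bash
python3 -c "
from sim import *
rows(None,'scene,side',.282)"
```

```text
t 15.15 meas ph 0.381 r 0.0591 cmd ph 0.359 z 0.2823 F [-8.  -3.8  4.3] gap 0.344 yawq [ 0.704  0.71  -0.004  0.003]
scene {'g': (-1.051, 127, 0.095), 'b': (-0.947, 64, 0.103), 'm': (-1.396, 70, 0.133)}
side {'g': (-1.038, 87, 0.102), 'b': (-0.959, 154, 0.089), 'm': (-0.984, 47, 0.139)}
```

Run:
```python
from sim import *
for J,f in((.95,.043),(.9,.048),(1.,.038)):
  for incs in([.25]*2+[.12]+[0]*5,[.2]*4+[.1]+[0]*3,[.15]*6+[0,0],[.14]*8):
    T,A,W=sim([(.1,i*10) for i in incs]+[(2,0)],J*.056,f,1.37); print(J,incs,A[-1].round(3),"after 0.8:",np.interp(.8,T,A).round(2),np.interp(.8,T,W).round(2))
rows([.15]*6+[0,0],None,.282)
```

```text
0.95 [0.25, 0.25, 0.12, 0, 0, 0, 0, 0] 0.904 after 0.8: 0.81 0.46
0.95 [0.2, 0.2, 0.2, 0.2, 0.1, 0, 0, 0] 1.032 after 0.8: 0.87 0.61
0.95 [0.15, 0.15, 0.15, 0.15, 0.15, 0.15, 0, 0] 1.013 after 0.8: 0.84 0.64
0.95 [0.14, 0.14, 0.14, 0.14, 0.14, 0.14, 0.14, 0.14] 1.096 after 0.8: 0.84 0.8
0.9 [0.25, 0.25, 0.12, 0, 0, 0, 0, 0] 0.825 after 0.8: 0.77 0.37
0.9 [0.2, 0.2, 0.2, 0.2, 0.1, 0, 0, 0] 0.944 after 0.8: 0.84 0.52
0.9 [0.15, 0.15, 0.15, 0.15, 0.15, 0.15, 0, 0] 0.922 after 0.8: 0.8 0.56
0.9 [0.14, 0.14, 0.14, 0.14, 0.14, 0.14, 0.14, 0.14] 0.995 after 0.8: 0.81 0.73
1.0 [0.25, 0.25, 0.12, 0, 0, 0, 0, 0] 0.994 after 0.8: 0.84 0.55
1.0 [0.2, 0.2, 0.2, 0.2, 0.1, 0, 0, 0] 1.131 after 0.8: 0.9 0.69
1.0 [0.15, 0.15, 0.15, 0.15, 0.15, 0.15, 0, 0] 1.115 after 0.8: 0.87 0.72
1.0 [0.14, 0.14, 0.14, 0.14, 0.14, 0.14, 0.14, 0.14] 1.208 after 0.8: 0.88 0.88
t 15.25 meas ph 0.407 r 0.0591 cmd ph 0.359 z 0.2823 F [-6.2 -1.8  2.8] gap 0.342 yawq [ 0.703  0.711 -0.003  0.002]
[[[6.0, -2.0, 0.5], 0, -1], [[13.5, -6.5, 0.0], 0, -1], [[20.0, -12.5, 0.0], 0, -1], [[26.0, -19.5, 0.0], 0, -1], [[30.5, -27.0, 0.0], 0, -1], [[34.0, -35.5, 0.0], 0, -1], [[34.0, -35.5, 0.0], 0, -1], [[34.0, -35.5, 0.0], 0, -1]]
```

Emit:
servo_tool --rows '[[[6.0,-2.0,0],0,-1],[[13.5,-6.5,0.0],0,-1],[[20.0,-12.5,0.0],0,-1],[[26.0,-19.5,0.0],0,-1],[[26.0,-19.5,0.0],0,-1],[[26.0,-19.5,0.0],0,-1]]'

```text
t: 15.85
tcp_pos: [0.5939, 0.003, 0.2823]
tool_rot: [0.703, 0.711, -0.005, 0.003]
force: [-5.2, -4.8, 2.5]
finger_gap: 0.34
```

```bash
python3 -c "
from sim import *
F=json.load(open('ph.json')); F['ph']-=.3; json.dump(F,open('ph.json','w'))
rows(None,'scene,side,wrist,scene',.282)"
```

```text
t 15.85 meas ph 0.971 r 0.0596 cmd ph 0.959 z 0.2823 F [-5.2 -4.8  2.5] gap 0.34 yawq [ 0.703  0.711 -0.005  0.003]
scene {'g': (-0.256, 98, 0.1), 'b': (-0.155, 62, 0.098), 'm': (-0.603, 83, 0.107)}
side {'g': (-0.234, 107, 0.098), 'b': (-0.125, 133, 0.094), 'm': (-0.343, 47, 0.126)}
wrist {'g': (-0.205, 4020, 0.094), 'b': (-0.446, 202, 0.092), 'm': (-0.197, 1057, 0.137)}
scene {'g': (-0.182, 92, 0.101), 'b': (-0.086, 76, 0.098), 'm': (-0.476, 82, 0.106)}
```

Emit:
servo_tool --rows '[[[0,0,0],0,-1],[[0,0,0],0,-1],[[0,0,0],0,-1],[[0,0,0],0,-1],[[0,0,0],0,-1]]'

```text
t: 16.55
tcp_pos: [0.5943, 0.0027, 0.2824]
tool_rot: [0.703, 0.711, -0.005, 0.003]
force: [-2.4, -2.9, 1.1]
finger_gap: 0.341
```

```bash
python3 -c "
from sim import *
s=snapshot('wrist'); cv2.imwrite('pics/w3.png',s['image']); print(angs(s,'wrist'))
H=hsv(s); P=grid(s); z=P[...,2]
R=redm(s)&(abs(z-.0845)<.008); q=P[R]; d=np.hypot(*(q[:,:2]-AX).T); i=np.argsort(d)[:30]; print('tip',q[i].mean(0).round(4),d[i].mean(),'body',q.mean(0).round(4),R.sum())
m=(H[...,0]>20)&(H[...,0]<33)&(H[...,1]>150)&(abs(z-.0685)<.008)
n,l,S,c=cv2.connectedComponentsWithStats(m.astype(np.uint8))
for k in range(1,n):
  if S[k,4]>50: print('yellow',S[k,4],c[k].round(),plane(s,c[k],.0685).round(4))
rows(None,'scene,side,wrist')"
```

```text
{'g': (-0.034, 3787, 0.094), 'b': (-0.365, 50, 0.08), 'm': (-0.023, 1041, 0.135)}
tip [0.693  0.0087 0.0863] 0.14363824232420214 body [0.7198 0.0201 0.0863] 2111
yellow 992 [459. 224.] [[0.6852 0.0022 0.0685]]
t 16.6 meas ph 0.964 r 0.0596 cmd ph 0.959 z 0.2824 F [-2.5 -3.2  0.9] gap 0.343 yawq [ 0.703  0.711 -0.005  0.003]
scene {'g': (-0.092, 74, 0.102), 'b': (0.016, 79, 0.099), 'm': (-0.941, 58, 0.085)}
side {'g': (-0.005, 102, 0.097), 'b': (0.053, 131, 0.096), 'm': (-0.051, 41, 0.133)}
wrist {'g': (-0.034, 3790, 0.094), 'b': (-0.365, 50, 0.08), 'm': (-0.022, 1043, 0.135)}
```

View pics/w3.png

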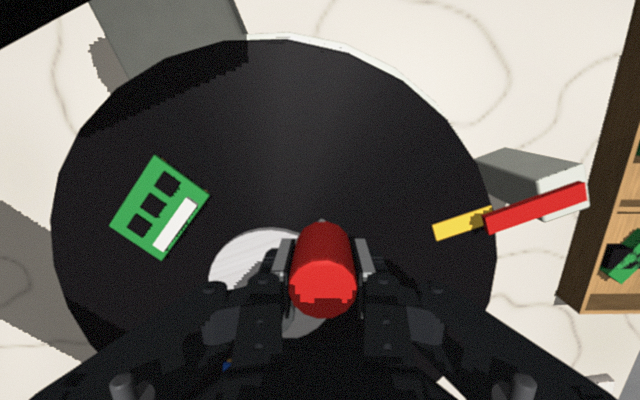

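The picture shows the yellow mark at (459,224) running under the red pointer tip at (487,220), parked within about 0.03 rad. The wrist angle hasn't changed between two shots 0.15 s apart. Time to let go and lift.

Emit:
servo_tool --rows '[[[0,0,0],0,-1],[[0,0,0],0,-1],[[0,0,0],0,-0.2],[[0,0,0],0,0.1],[[0,0,0],0,0.4],[[0,0,0],0,0.6],[[0,0,-10],0,0.6],[[0,0,-30],0,0.6]]'

```text
t: 17.55
tcp_pos: [0.5938, 0.0032, 0.3118]
tool_rot: [0.703, 0.711, -0.005, 0.002]
force: [0.5, -0.7, -0.2]
finger_gap: 0.799
```

Emit:
servo_tool --rows '[[[0,0,-30],0,0.6],[[0,0,-65],0,0.6],[[0,0,-90],0,0.6],[[0,0,-100],0,0.6],[[0,0,-100],0,0.6],[[0,0,-100],0,0.6],[[0,0,-100],0,0.6]]'

```text
t: 18.25
tcp_pos: [0.5938, 0.0043, 0.41]
tool_rot: [0.703, 0.711, -0.006, 0.0]
force: [0.3, 1.2, 0.2]
finger_gap: 0.798
```

```bash
python3 -c "
from sim import *
st=sense(); print(st['t'],st['tcp_pos'],st['force'],st['finger_gap'])
for k in (0,1):
  s=snapshot('wrist'); print(angs(s,'wrist'))
  R=redm(s)&(grid(s)[...,2]>.13); v,u=np.nonzero(R); print('knob px',u.mean(),v.mean()); cv2.imwrite('pics/w4.png',s['image'])
H=hsv(s); P=grid(s); z=P[...,2]
m=(H[...,0]>20)&(H[...,0]<33)&(H[...,1]>150)&(abs(z-.0685)<.008)
q=P[m]; print('yellow',m.sum(),q.mean(0))
R=redm(s)&(abs(z-.0845)<.008); q=P[R]; d=np.hypot(*(q[:,:2]-AX).T); i=np.argsort(d)[:30]; print('tip',q[i].mean(0).round(4))
for n in('scene','side'): s=snapshot(n); print(n,angs(s,n))
"
```

```text
18.25 [0.59383047 0.00431898 0.40998046] [0.25229594 1.21593828 0.21298066] 0.7977754708208199
{'g': (-0.021, 1528, 0.094), 'b': (0.0, 1012, 0.095), 'm': (-0.024, 404, 0.133)}
knob px 326.5045135406219 198.99799398194583
{'g': (-0.02, 1531, 0.094), 'b': (0.002, 1010, 0.095), 'm': (-0.024, 407, 0.133)}
knob px 325.9062811565304 199.0628115653041
yellow 363 [0.68285926 0.00084132 0.06838438]
tip [0.694  0.0083 0.0862]
scene {'g': (-0.019, 93, 0.101), 'b': (-0.003, 71, 0.095), 'm': (-0.985, 58, 0.087)}
side {'g': (-0.005, 102, 0.097), 'b': (0.036, 125, 0.094), 'm': (-0.049, 41, 0.133)}
```

View pics/w4.png

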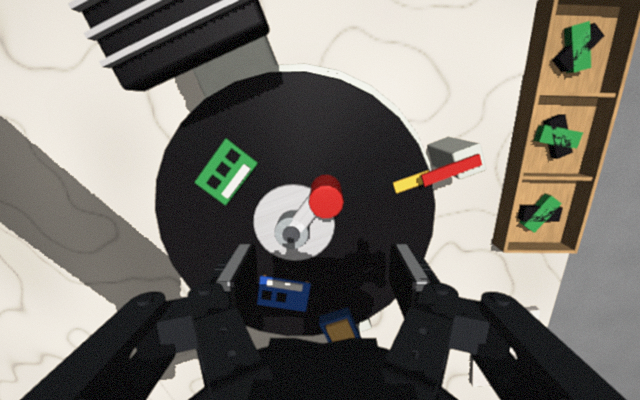

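The mark (405,184) still lies in line under the pointer (425,180). The knob at (326,199) is free and still, and the gripper is well clear.

```bash
python3 -c "
from sim import *
H=hist(); T,A,W=sim(H,.942*.056,.0435); k=T+1.55>5.3; print('band model 5.3s on:',W[k].min(),W[k].max())
sign_off()"
```

```text
band model 5.3s on: 2.0030476763897376 2.2604055852906044
the job is handed in; nothing more can be done
```

I cranked the carousel by its red knob to about 20 turns a minute, held it there for about 9 s, parked it with the yellow mark under the pointer, and let go. I handed the job in just after t = 18.4 s; it gave no verdict.

- **Curing speed:** the turntable's mean speed between pictures was 2.0 to 2.2 rad/s (19 to 21 turns a minute) from about t = 5 to 14.3 s. The speed in between comes from a fitted model, not a direct measurement. It gave 2.00 to 2.26 rad/s from 5.3 s on, with a peak of 2.26 rad/s.
- **Parking:** the mark stopped about 0.02 rad short of the pointer, roughly 3 mm, against 22 mm allowed. After release, two wrist pictures 0.05 s apart agreed to 0.002 rad. The knob shifted by 0.6 pixel between them, which I take as noise.
- **Clearance:** the gripper was about 13 cm above its grasping height at hand-in, with about 1 N on the wrist. In the last picture both boards and the drag weight were in place; I did not measure the other bench objects again.

Some checks disagreed:
- **Board angles:** in single pictures the green and blue boards gave angles up to 0.2 to 0.3 rad apart when one was partly hidden. I relied on the unobstructed board.
- **Stripe tracking:** the yellow-stripe reading from the scene camera was unusable, probably confused with the brass weight.
- **Axis position:** the three cameras placed the turning axis up to 10 mm apart. I used the wrist camera's fit, shifted slightly to match where the gripper closed on the knob.

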